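# Seat and clamp a circuit board in the repair fixture

## Robot

A 6-joint arm with a two-finger parallel gripper is mounted at the origin on the work surface. World frame = base frame: x ahead of the robot, y to its left, z up, the work surface at z = 0. Lengths are in m, angles in rad, forces in N, time in s.
With the tool pointing down it reaches from about 0.325 to 0.9 m from the base axis. Payload 3.5 kg.
Tool frame: the origin (TCP) lies at the very end of the fingers, on their centre line; the grasp point (between the pads) lies 19 mm behind it (tcp_to_grasp is the distance from the TCP to the grasp point, in m); z points along the fingers, y is the line along which they close (so a half turn about z gives the same grasp; the last joint's range is limited). The gripper opens to 85 mm and grips with 20 to 120 N. Pads are 22 mm wide; open, the fingers measure 114 mm over their backs; the gripper's body (76 mm by 85 mm) begins 54 mm behind the grasp point. The pads swing forward as they close: fully open they stand 13 mm farther back than shut.
Start: joints at [1.247, 0.276, -0.026, 1.268, 0, 1.467], TCP at [0.137, 0.61, 0.231] pointing down, gripper open.
Joint ranges: [-3.12, 3.12], [-0.85, 1.88], [-1.08, 1.24], [-1.95, 2.15], [-1.57, 1.53], [-3.14, 3.14]. Speed limits (rad/s): [2.57, 2.57, 3.14, 3.14, 3.14, 3.14].

## Interface

Orientations are given as a unit quaternion [x, y, z, w].
In Python, from bench import get_state, snapshot, camera_info, job_done, tcp_to_grasp gives the robot as it stands.
- The arm moves only by the shell command python3 -m crank 'ROWS' [FORCE]. ROWS is JSON, a list of rows, each a list of 3 entries, a list of its own where there are three numbers: the closure, from 0 (fully open) to 1 (shut), then the shift along the tool's x, y, z in m, then the turn about the tool's z in degrees. In form: [[hand, [tx, ty, tz], turn], ...]. A call has 1 to 20 rows; each row shifts and turns the commanded pose from where the row before left it, along the tool's axes as they then stand; what a row does not reach is not made up. A row lasts 1/12 s, in which the tool goes at most 41.7 mm and 7.16 degrees, less where a joint would pass 70% of its speed; a pose out of reach is approached as far as the arm can. A call is refused whole if a number of a shift passes 0.0417 or a number of a turn 7.16, either way. A call with a gripper value outside its range is refused whole. The fingers move at their own pace and stop on an object; FORCE is the grip in N (left out, the last holds). Time passes only in rows, so rows that do not move let the fingers close. It gives the time, the measured TCP pose, the force, the opening and the grip force at its end, in the units of the state.
- get_state(): the state, without advancing time (a new reading comes with each control period).
- snapshot(name): name is "scene" or "side" or "wrist"; returns (picture, depth): 480x640x3 uint8, red, green, blue; 480x640 float32, m along the optical axis (not along the pixel's ray), 0 where there is no reading.
- camera_info(name): a dict with "fx", "fy", "cx", "cy" (pixels), "k1" (the pictures are not rectified: a ray, as slopes to the right and down, at radius r is drawn at 1 + k1 r^2 times it, then the intrinsics apply), "extrinsics" (4x4, takes a point from camera to world coordinates). Camera axes: x right, y down, z forward; pixel columns grow to the right and rows downward; lengths in m; the calibration is good to about 2 mm. A picture is of the moment at which its call begins: read the wrist's pose just before it. camera_info takes no time and is no camera call; for the wrist camera it gives the pose at the moment of the call.
- job_done(): hands the job in; it is judged then, once.
The state is a dict: "time": time; "joint_positions": joint angles; "qd": joint speeds; "joint_efforts": joint torques, N m; "tcp_pos": TCP position; "tool_rot": TCP orientation; "wrist_force": force on the tool from outside, world axes, zero at the start; "moment": the same for the moment, N m; "grip_width": opening from 0.0 (shut) to 1.0 (fully open); "gripper_force": force on a finger pad.
Only numpy, scipy, OpenCV 4.12 (cv2) and the standard library are available. Lean on these libraries where they do the work, as an engineer would, in place of code of your own. Each camera call takes 0.05 s, during which the arm holds its last target. There are 200 camera calls.

## Task

The circuit board in the repair fixture has not been pushed home and its two swing-arm clamps are open. With a fingertip, push the board's carrier by its upright front tab until it is fully home against the stop at the far end; then push each of the two arms round with a finger until it lies square across the board, pointing at the other arm's pivot. Do not lift the board, keep both arms open until it is home, and leave the other things on the bench where they are.

Things in the scene. Friction and masses are not known exactly. Their poses are not given: they have to be found in the camera images.
- fixture: Board repair fixture fixed to the bench: dark steel base plate 260 (x) by 300 (y) by 12 mm thick. Origin at the centre of its underside, on the bench; +x points to the stop (roughly away from the robot), +y to its left. Two grey plastic guide rails along x, 170 mm long, 10 mm wide, inner faces at y = +-61.5 mm, tops 22 mm above the bench. The arms' pivots stand outside the rails.
- stop (a point): Top middle of the near face of the stop, a grey plastic bar across the far end of the guides, 120 mm wide (y), 15 mm thick, top 34 mm above the bench; this face is at fixture x = +70 mm.
- carrier: Aluminium plate 140 (x) by 120 (y) by 6 mm bearing a green circuit board, 0.3 to 0.65 kg, loose between the rails, axes parallel to the fixture's. Origin: centre of its underside, 12 mm above the bench. Home: fixture x = 0, far edge on the stop; starts 25 to 45 mm short. Parts up to 34 mm above its underside stand beyond its x = +44 mm; the rest, the tab apart, is under 10 mm.
- carrier_tab (a point): Middle of the front face of the carrier's upright tab: an aluminium plate 70 mm wide (y) and 5 mm thick on the carrier's near edge, its front face 70 mm in front of the carrier's origin; it reaches from the plate up to 45 mm above the bench, this point is at 45 mm height, the tab's top edge.
- clamp_left (a joint): Angle of the left swing arm about its upright pivot (rad). 0 = square across the board, pointing at the other arm's pivot; about +1.57 = swung open, pointing along fixture -x (to the robot). Grows as it opens, clockwise from above. Range -0.7 to 2.1, no stop or click at 0: it can be pushed too far. Stiff hinge, stays where left; about 1.6 N at 50 mm from the pivot turns it.
- clamp_left_pivot (a point): Top of the left arm's pivot cap, on its axis, 58 mm above the bench; the pivot stands at fixture x = +20 mm, y = +85 mm. Steel hub 24 mm across under a black cap 18 mm across.
- clamp_left_tip (a point): Free end of the left swing arm, on its centreline, 70 mm from the pivot axis, 42 mm above the bench. The arm is a plain aluminium bar 14 mm wide and 16 mm high, lying from 34 to 50 mm above the bench; 62 mm from the pivot a 12 mm rubber foot hangs from it down to 24 mm.
- clamp_right (a joint): Angle of the right swing arm about its upright pivot (rad). 0 = square across the board, pointing at the other arm's pivot; about +1.57 = swung open, pointing along fixture -x (to the robot). Grows as it opens, counter-clockwise from above. Range -0.7 to 2.1, no stop or click at 0: it can be pushed too far. Stiff hinge, stays where left; about 1.6 N at 50 mm from the pivot turns it.
- clamp_right_pivot (a point): Top of the right arm's pivot cap, on its axis, 58 mm above the bench; the pivot stands at fixture x = +20 mm, y = -85 mm. Steel hub 24 mm across under a black cap 18 mm across.
- clamp_right_tip (a point): Free end of the right swing arm, on its centreline, 70 mm from the pivot axis, 42 mm above the bench. The arm is a plain aluminium bar 14 mm wide and 16 mm high, lying from 34 to 50 mm above the bench; 62 mm from the pivot a 12 mm rubber foot hangs from it down to 24 mm.
- screw_dish: Bystander, to be left alone. Origin at the centre of its underside. Steel bowl 56 mm across, 18 mm high, standing on the fixture plate beyond the left arm.
- capacitor: Bystander, to be left alone. Origin at the centre of its underside. Dark upright can 25 mm across, 40 mm high, on the front left corner of the fixture plate.
- coil: Bystander, to be left alone. Origin at the centre of its underside. Copper coil on a black bobbin, 26 mm across, 22 mm high, on the front right corner of the fixture plate.
- drive: Bystander, to be left alone. Origin at the centre of its underside. Aluminium disk drive 147 by 101 by 26 mm, lying left of the fixture.
- screwdriver: Bystander, to be left alone. Orange-handled screwdriver 190 mm long lying along its x, right of the fixture.
- solder_reel: Bystander, to be left alone. Origin at the centre of its underside. Grey reel 60 mm across, 45 mm high, to the far right of the fixture.
- flux_jar: Bystander, to be left alone. Origin at the centre of its underside. Amber jar 44 mm across, 55 mm high, to the far left of the fixture.
Not all that is in view belongs to the job. What is shaped like the carrier but pink or red is not meant.

How it is judged:
On the way:
1. the carrier is home against the stop (within 4 mm) while both arms are still open (beyond 0.5 rad) (x of carrier in the frame of fixture above -0.004 m and value of joint each of clamp_left, clamp_right above 0.5 rad), for 0.2 s.
At the end, for the whole second after the job is handed in: The carrier lies flat, home against the stop within 4 mm, and both arms are at rest within 0.17 rad (10 degrees) of square across the board (x of carrier in the frame of fixture above -0.004 m and z of carrier in the frame of fixture below 0.015 m and angle between carrier's own z axis and vertical below 0.05 rad and linear speed of carrier below 0.01 m/s and value of joint clamp_left between -0.17 and 0.17 rad and velocity of joint clamp_left between -0.05 and 0.05 rad/s and value of joint clamp_right between -0.17 and 0.17 rad and velocity of joint clamp_right between -0.05 and 0.05 rad/s); the robot touches nothing.
It fails at once if the carrier is lifted more than 6 mm or tipped more than 0.12 rad (z of carrier in the frame of fixture above 0.018 m or angle between carrier's own z axis and vertical above 0.12 rad).
It fails at once if a bystander is moved more than 20 mm (distance of any of screw_dish, capacitor, coil, drive, screwdriver, solder_reel, flux_jar from where it was at the start of the episode above 0.02 m).
It also fails if it takes over 64 s, if anything falls off the work surface, if the arm or the gripper's body presses on something with over 40 N, if the wrist force passes 120 N, or if a joint passes its speed limit or range.

## Working session

There is one attempt and no reset: what is moved stays moved. The work goes in short steps, Python scripts to look and compute and a shell command to move; the robot and the scene stay as the last step left them, time stands still between calls to the robot, and variables do not carry over. Pictures are saved under pics/ and viewed, at most 10 in all, crops included, and the job is handed in when it is done.

```bash
mkdir -p pics; ls; cat > h.py <<'E'
import numpy as np, cv2
from bench import get_state, snapshot, camera_info
def ray(ci,u,v):
    p=np.array([(u-ci['cx'])/ci['fx'],(v-ci['cy'])/ci['fy']]);q=p.copy()
    for _ in range(20): q=p/(1+ci['k1']*(q@q))
    E=np.array(ci['extrinsics']); return E[:3,3],E[:3,:3]@np.array([q[0],q[1],1]),q
def on_plane(ci,u,v,z):
    o,d,_=ray(ci,u,v); return o+d*(z-o[2])/d[2]
def deproj(ci,u,v,dep):
    o,d,_=ray(ci,u,v); return o+d*dep
def proj(ci,P):
    E=np.array(ci['extrinsics']);c=E[:3,:3].T@(np.array(P)-E[:3,3]);q=c[:2]/c[2];q=q*(1+ci['k1']*(q@q))
    return np.array([ci['fx']*q[0]+ci['cx'],ci['fy']*q[1]+ci['cy']])
E
python3 - <<'E'
from h import *
import pickle
for n in ['scene','side','wrist']:
    ci=camera_info(n);s=snapshot(n);pickle.dump((ci,s),open(n+'0.pkl','wb'))
    cv2.imwrite(f'pics/{n}0.png',s[0][:,:,::-1])
    print(n,np.round(np.array(ci['extrinsics']),3).tolist(),ci['fx'],ci['k1'])
print(get_state())
E
```

```text
pics
scene [[0.278, 0.801, -0.53, 1.118], [0.96, -0.223, 0.167, -0.174], [0.016, -0.555, -0.832, 0.974], [0.0, 0.0, 0.0, 1.0]] 516.7372404414216 -0.09227905014392683
side [[0.656, -0.449, 0.607, 0.116], [-0.755, -0.391, 0.527, -0.357], [0.001, -0.803, -0.596, 0.523], [0.0, 0.0, 0.0, 1.0]] 434.74201424827766 -0.028691317038413523
wrist [[0.22, 0.925, 0.31, 0.056], [0.976, -0.207, -0.072, 0.627], [-0.003, 0.318, -0.948, 0.373], [0.0, 0.0, 0.0, 1.0]] 335.57219135485724 -0.055650573504603736
{'time': 0.15, 'joint_positions': array([ 1.24660500e+00,  2.76998407e-01, -2.75247047e-02,  1.26802450e+00,
       -7.29415357e-06,  1.46744218e+00]), 'qd': array([-6.85322774e-05, -3.24609891e-03,  6.01681028e-03,  1.21549338e-03,
        5.94033136e-04, -5.95665901e-04]), 'joint_efforts': array([ 4.79351547e-04, -4.46059299e+01,  2.95637405e+01,  1.05185542e-02,
       -2.09791403e-05, -1.11128983e-05]), 'tcp_pos': array([0.13669579, 0.60925335, 0.23041106]), 'tool_rot': array([ 1.10194306e-01,  9.93909678e-01, -8.56483187e-04, -1.82201714e-04]), 'wrist_force': array([ 0.36866636, -0.65999188,  0.02311128]), 'moment': array([-0.03058432, -0.00733448,  0.0050497 ]), 'gripper_force': 0.0, 'grip_width': 0.9998868133358141}
```

View pics/scene0.png

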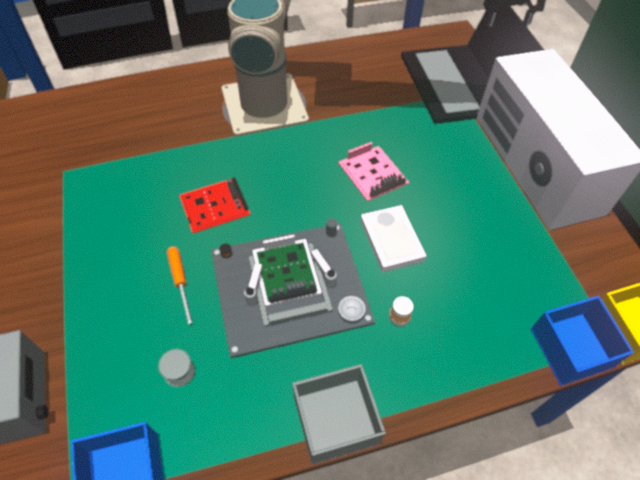

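View pics/side0.png

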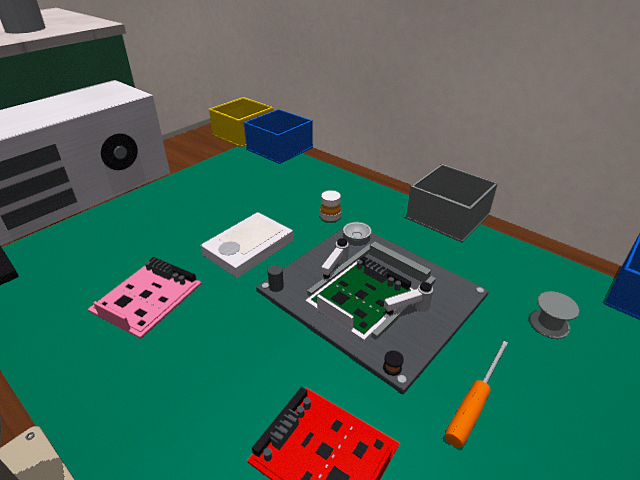

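The scene view (camera on the far side) shows the fixture around (290,285), the left arm from (333,273) to (317,252), the right arm from (250,291) to (258,266), and the tab near (280,240). The side view shows the same with the tab at (335,315). I'll enlarge both.

```bash
python3 - <<'E'
from h import *
import pickle
def crop(n,x,y,w,h,k):
    im=pickle.load(open(n+'0.pkl','rb'))[1][0][y:y+h,x:x+w,::-1]
    return cv2.resize(im,None,fx=k,fy=k,interpolation=cv2.INTER_CUBIC)
a=crop('scene',205,215,180,150,4); b=crop('side',255,215,240,180,3)
cv2.imwrite('pics/sc.png',a);cv2.imwrite('pics/si.png',b)
E
```

```text
(no output)
```

View pics/sc.png

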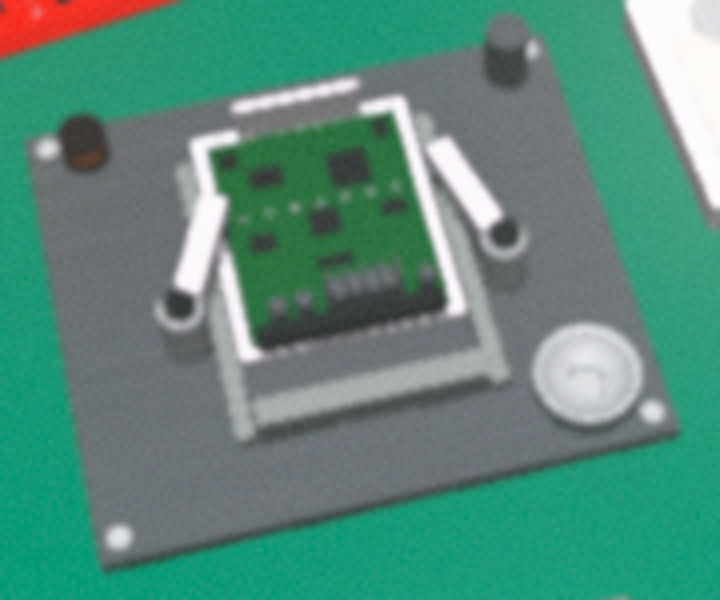

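View pics/si.png

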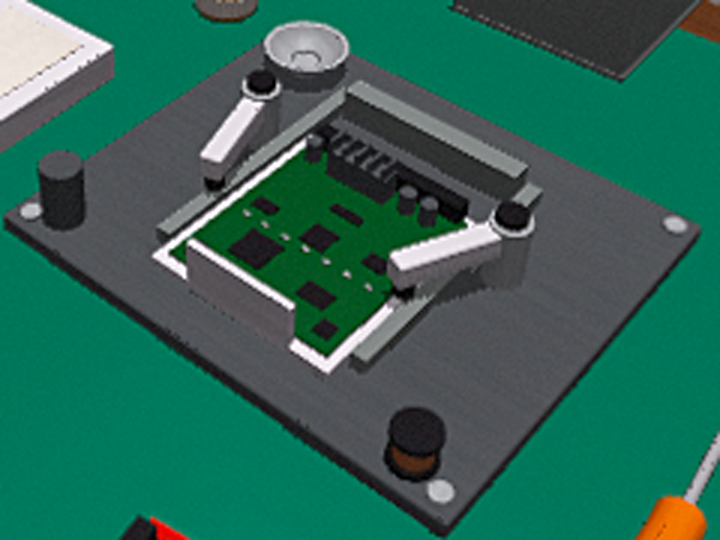

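The scene crop gives cap tops at (503,228) for the left arm and (180,302) for the right, arm ends at (440,147) and (214,200), and the tab top from (235,108) to (357,85). In the side crop the caps are at (261,81) and (514,214), and the tab's front top edge runs (190,243)–(295,310). Next I triangulate these.

```bash
python3 - <<'E'
from h import *
cs,cd=camera_info('scene'),camera_info('side')
S=lambda u,v:(205+(u+.5)/4-.5,215+(v+.5)/4-.5)
D=lambda u,v:(255+(u+.5)/3-.5,215+(v+.5)/3-.5)
def tri(a,b):
    A=[];y=[]
    for ci,p in ((cs,a),(cd,b)):
        o,d,_=ray(ci,*p);d/=np.linalg.norm(d);M=np.eye(3)-np.outer(d,d);A.append(M);y.append(M@o)
    return np.linalg.lstsq(np.vstack(A),np.hstack(y),rcond=None)
pts={'Lcap':((503,228),(261,80),.058),'Rcap':((180,300),(514,213),.058),'Ltip':((438,147),(212,152),.05),'Rtip':((214,199),(392,260),.05),
'tabL':((357,83),(190,243),.045),'tabR':((235,108),(295,310),.045)}
P={}
for k,(a,b,z) in pts.items():
    t=tri(S(*a),D(*b));ps,pd=on_plane(cs,*S(*a),z),on_plane(cd,*D(*b),z);P[k]=(ps+pd)/2
    print(k,t[0].round(4),'res',np.sqrt(t[1]).round(4),'planes',ps[:2].round(4),pd[:2].round(4))
# base corners z=.012
c=[on_plane(cs,*S(*p),.012)[:2].round(4) for p in((28,143),(543,38),(678,432),(105,570))]
c2=[on_plane(cd,*D(*p),.012)[:2].round(4) for p in((445,522),(6,215),(700,232))]
print('corners',c,'\nside nR,nL,fR',c2)
m=(P['Lcap']+P['Rcap'])[:2]/2; d=(P['Lcap']-P['Rcap'])[:2]; print('pivot dist',np.linalg.norm(d)); y=d/np.linalg.norm(d);x=np.array([y[1],-y[0]])
o=m-.02*x;print('fix origin',o,'yaw deg',np.degrees(np.arctan2(x[1],x[0])))
for k in P:
    q=P[k][:2]-o;print(k,'fix',(q@x).round(4),(q@y).round(4))
for s in 'LR':
    q=(P[s+'tip']-P[s+'cap'])[:2];q=np.array([q@x,q@y]);sg=-1 if s=='L' else 1;print(s,'angle',np.arctan2(-q[0],sg*q[1]),np.linalg.norm(q))
E
```

```text
Lcap [0.6012 0.0103 0.0595] res [0.0008] planes [0.6007 0.01  ] [0.6028 0.0122]
Rcap [ 0.5983 -0.1588  0.0597] res [0.0003] planes [ 0.5974 -0.159 ] [ 0.6    -0.1579]
Ltip [ 0.5392 -0.0061  0.0525] res [0.0026] planes [ 0.5386 -0.0073] [ 0.5415 -0.0021]
Rtip [ 0.5375 -0.1273  0.0499] res [0.003] planes [ 0.5385 -0.1293] [ 0.5372 -0.1252]
tabL [ 0.4831 -0.0374  0.0451] res [0.0008] planes [ 0.4833 -0.0378] [ 0.4832 -0.0367]
tabR [ 0.4818 -0.106   0.0451] res [0.0003] planes [ 0.4816 -0.1058] [ 0.4819 -0.1061]
corners [array([ 0.4511, -0.2196]), array([0.4588, 0.0781]), array([0.7153, 0.0706]), array([ 0.7097, -0.2251])] 
side nR,nL,fR [array([ 0.45  , -0.2169]), array([0.4568, 0.0791]), array([ 0.7029, -0.2255])]
pivot dist 0.16959893034486406
fix origin [ 0.58024207 -0.07331935] yaw deg -1.0170416384128405
Lcap fix 0.02 0.0848
Rcap fix 0.02 -0.0848
Ltip fix -0.0414 0.0679
Rtip fix -0.0414 -0.0547
tabL fix -0.0976 0.0343
tabR fix -0.0979 -0.0343
L angle 1.301662602981957 0.06368594548999644
R angle 1.1151689372971076 0.06841275218312602
```

Everything agrees: fixture origin ≈ (0.580, -0.073), yaw about -1°, the tab 28 mm short, arms at about +1.3 and +1.1 rad. Next I shut the fingers, square the tool to the fixture, and move over in front of the tab at height.

```bash
python3 -m crank '[[1,[0,0,0],-5.85],[1,[0,0,0],-5.85],[1,[0,0,0],0]]' 40; python3 -m crank '[[1,[-0.0163,-0.0337,0],0],[1,[-0.0163,-0.0337,0],0],[1,[-0.0163,-0.0337,0],0],[1,[-0.0163,-0.0337,0],0],[1,[-0.0163,-0.0337,0],0],[1,[-0.0163,-0.0337,0],0],[1,[-0.0163,-0.0337,0],0],[1,[-0.0163,-0.0337,0],0],[1,[-0.0163,-0.0337,0],0],[1,[-0.0163,-0.0337,0],0],[1,[-0.0163,-0.0337,0],0],[1,[-0.0163,-0.0337,0],0],[1,[-0.0163,-0.0337,0],0],[1,[-0.0163,-0.0337,0],0],[1,[-0.0163,-0.0337,0],0],[1,[-0.0163,-0.0337,0],0],[1,[-0.0163,-0.0337,0],0],[1,[-0.0163,-0.0337,0],0],[1,[-0.0163,-0.0337,0],0],[1,[-0.0163,-0.0337,0],0]]'; python3 -m crank '[[1,[0,0,0],0],[1,[0,0,0],0]]'
cat >> h.py <<'E'
O=np.array([.5802,-.0733]);YAW=np.radians(-1.02)
def fix():
    from scipy.spatial.transform import Rotation as R
    s=get_state();c,n=np.cos(YAW),np.sin(YAW);d=s['tcp_pos'][:2]-O
    m=R.from_quat(s['tool_rot']).as_matrix()
    print('t',round(s['time'],2),'fix x,y',np.round([c*d[0]+n*d[1],-n*d[0]+c*d[1]],4),'z',round(s['tcp_pos'][2],4),'toolx ang rel fix',round(np.degrees(np.arctan2(m[1,0],m[0,0])-YAW),2),'F',np.round(s['wrist_force'],1),'w',round(s['grip_width'],3))
E
python3 -c "from h import *;fix()"
```

```text
time: 0.4
tcp_pos: [0.1368, 0.6095, 0.2308]
tool_rot: [0.007, 1.0, -0.0, -0.0]
wrist_force: [1.4, -0.2, 0.4]
grip_width: 0.606
gripper_force: 0.0
time: 2.07
tcp_pos: [0.4519, -0.0714, 0.2313]
tool_rot: [0.01, 1.0, 0.0, 0.0]
wrist_force: [0.0, 1.1, 0.4]
grip_width: 0.005
gripper_force: 0.0
time: 2.23
tcp_pos: [0.4521, -0.0711, 0.2311]
tool_rot: [0.011, 1.0, 0.0, -0.0]
wrist_force: [-0.6, -0.0, -0.3]
grip_width: 0.002
gripper_force: 0.0
t 2.23 fix x,y [-0.1281 -0.    ] z 0.2311 toolx ang rel fix 179.74 F [-0.6 -0.  -0.3] w 0.002
```

```bash
python3 -m crank '[[1,[0,0,0.035],0],[1,[0,0,0.035],0],[1,[0,0,0.035],0],[1,[0,0,0.035],0],[1,[0,0,0.03],0],[1,[0,0,0.02],0],[1,[0,0,0.013],0],[1,[0,0,0],0],[1,[0,0,0],0]]' >/dev/null; python3 -c "from h import *;fix()"
python3 -m crank '[[1,[-0.004,0,0],0],[1,[-0.004,0,0],0],[1,[-0.003,0,0],0],[1,[-0.003,0,0],0],[1,[-0.003,0,0],0],[1,[-0.003,0,0],0],[1,[-0.003,0,0],0],[1,[0,0,0],0]]' >/dev/null; python3 -c "from h import *;fix()"
```

```text
t 2.98 fix x,y [-0.13    0.0029] z 0.0279 toolx ang rel fix 180.1 F [-0.7 -0.7 -0.1] w -0.001
t 3.65 fix x,y [-0.1058  0.0016] z 0.028 toolx ang rel fix 180.06 F [-3.1 -0.2  0.4] w -0.002
```

```bash
python3 -m crank '[[1,[-0.003,0,0],0],[1,[-0.003,0,0],0],[1,[-0.003,0,0],0],[1,[-0.003,0,0],0],[1,[-0.003,0,0],0],[1,[-0.003,0,0],0],[1,[0,0,0],0]]' >/dev/null; python3 -c "from h import *;fix()"
python3 -m crank '[[1,[-0.002,0,0],0],[1,[-0.002,0,0],0],[1,[0,0,0],0],[1,[0,0,0],0]]' >/dev/null; python3 -c "from h import *;fix()"; python3 -m crank '[[1,[-0.0015,0,0],0],[1,[0,0,0],0],[1,[0,0,0],0]]' >/dev/null; python3 -c "from h import *;fix()"
```

```text
t 4.23 fix x,y [-0.0863  0.0015] z 0.0285 toolx ang rel fix 180.08 F [-1.3  0.1 -0.6] w 0.002
t 4.57 fix x,y [-0.0832  0.0015] z 0.0285 toolx ang rel fix 180.07 F [-2.4 -0.3  0.8] w -0.001
t 4.82 fix x,y [-0.082   0.0016] z 0.0284 toolx ang rel fix 180.07 F [-3.1  1.2  1.9] w 0.001
```

```bash
for i in 1 2 3; do python3 -m crank '[[1,[-0.0015,0,0],0],[1,[0,0,0],0],[1,[0,0,0],0]]' >/dev/null; python3 -c "from h import *;fix()"; done
```

```text
t 5.07 fix x,y [-0.0805  0.0016] z 0.0282 toolx ang rel fix 180.07 F [-3.6  0.6  1.3] w -0.001
t 5.32 fix x,y [-0.0804  0.0016] z 0.0281 toolx ang rel fix 180.06 F [-5.9 -0.3  4. ] w 0.004
t 5.57 fix x,y [-0.0804  0.0017] z 0.0279 toolx ang rel fix 180.05 F [-8.5 -0.   6.2] w -0.002
```

The carrier has stalled at home with the push force rising. I back off, lift, and move above the outside of the left arm, then check in the pictures.

```bash
python3 -m crank '[[1,[0.01,0,0],0],[1,[0.015,0,0],0],[1,[0,0,-0.03],0],[1,[0,0,-0.035],0],[1,[0,0,-0.035],0],[1,[-0.013,0.0266,0],0],[1,[-0.013,0.0266,0],0],[1,[-0.013,0.0266,0],0],[1,[-0.013,0.0266,0],0],[1,[0,0,0],0],[1,[0,0,0],0]]' >/dev/null
python3 - <<'E'
from h import *
import pickle
fix()
for n in ['scene','side']:
    s=snapshot(n);cv2.imwrite(f'pics/{n}1.png',s[0][:,:,::-1])
    if n=='side': cv2.imwrite('pics/si1.png',cv2.resize(s[0][215:395,255:495,::-1],None,fx=3,fy=3,interpolation=cv2.INTER_CUBIC))
ci=camera_info('scene');c,n=np.cos(YAW),np.sin(YAW)
for nm,(u,v),z in(('cap',(507,30),.052),('dish',(588,372),.03),('coil',(85,125),.034)):
    d=on_plane(ci,205+u/4,215+v/4,z)[:2]-O;print(nm,c*d[0]+n*d[1],-n*d[0]+c*d[1])
E
```

```text
t 6.48 fix x,y [-0.0489  0.1092] z 0.1289 toolx ang rel fix 180.22 F [ 0.4  0.9 -0.5] w 0.003
cap -0.10552781527699838 0.12195723628384439
dish 0.0973674198449095 0.10839506490091629
coil -0.11394134292701018 -0.1146306230233237
```

View pics/si1.png

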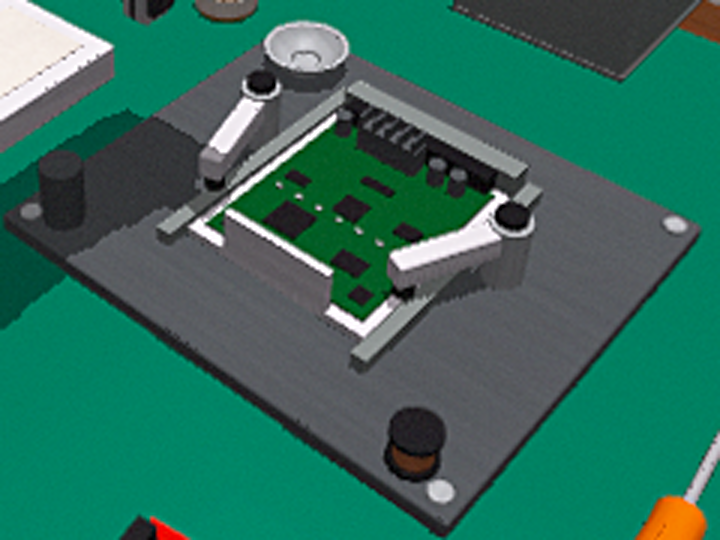

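The carrier's far edge now lies on the stop and both arms are still open. I descend outside the left arm and sweep it round, stopping short of square.

```bash
python3 -m crank '[[1,[0,0,0.03],0],[1,[0,0,0.03],0],[1,[0,0,0.02],0],[1,[0,0,0.013],0],[1,[0,0,0],0]]' >/dev/null; python3 -c "from h import *;fix()"
python3 -m crank '[[1,[-0.002,-0.009,0],0],[1,[-0.0015,-0.0085,0],0],[1,[-0.002,-0.0055,0],0],[1,[-0.001,-0.0055,0],0],[1,[-0.001,-0.0055,0],0],[1,[-0.002,-0.0055,0],0],[1,[-0.0025,-0.0055,0],0],[1,[-0.004,-0.005,0],0],[1,[-0.004,-0.005,0],0],[1,[-0.003,-0.005,0],0],[1,[0,0,0],0],[1,[0,0,0],0]]' >/dev/null; python3 -c "from h import *;fix()"
```

```text
t 7.0 fix x,y [-0.0542  0.107 ] z 0.0322 toolx ang rel fix 179.96 F [-2.  -0.5 -0.2] w -0.0
t 8.0 fix x,y [-0.0272  0.0473] z 0.0352 toolx ang rel fix 180.03 F [-0.6  0.3 -0.7] w 0.003
```

```bash
python3 -m crank '[[1,[-0.005,-0.003,0],0],[1,[-0.005,-0.002,0],0],[1,[-0.004,-0.002,0],0],[1,[-0.004,-0.002,0],0],[1,[-0.004,-0.002,0],0],[1,[-0.004,-0.001,0],0],[1,[0,0,0],0],[1,[0,0,0],0]]' >/dev/null; python3 -c "from h import *;fix()"
```

```text
t 8.67 fix x,y [-0.0003  0.0359] z 0.0357 toolx ang rel fix 180.07 F [-0.  -0.3 -0.8] w -0.001
```

```bash
python3 -m crank '[[1,[-0.0015,0,0],0],[1,[-0.0015,0,0],0],[1,[0,0,0],0],[1,[0,0,0],0]]' >/dev/null; python3 -c "from h import *;fix()"; python3 -m crank '[[1,[0.008,0,0],0],[1,[0.012,0,0],0],[1,[0,0,-0.03],0],[1,[0,0,-0.03],0],[1,[0,0,-0.03],0],[1,[0.008,-0.0357,0],0],[1,[0.008,-0.0357,0],0],[1,[0.008,-0.0357,0],0],[1,[0.008,-0.0357,0],0],[1,[0,0,0],0],[1,[0,0,0],0],[1,[0,0,0],0]]' >/dev/null; python3 -c "from h import *;fix()"
```

```text
t 9.0 fix x,y [0.0017 0.0361] z 0.0355 toolx ang rel fix 180.07 F [-0.8  0.2 -0.2] w 0.004
t 10.0 fix x,y [-0.0508 -0.1065] z 0.1253 toolx ang rel fix 180.04 F [ 0.3  0.5 -0.2] w 0.002
```

```bash
python3 -m crank '[[1,[0,0,0.03],0],[1,[0,0,0.03],0],[1,[0,0,0.02],0],[1,[0,0,0.01],0],[1,[0,0,0],0],[1,[0,0,0],0]]' >/dev/null; python3 -c "from h import *;fix()"
python3 -m crank '[[1,[-0.0025,0.0087,0],0],[1,[-0.0025,0.0087,0],0],[1,[-0.0025,0.0087,0],0],[1,[-0.0022,0.0054,0],0],[1,[-0.0022,0.0054,0],0],[1,[-0.0022,0.0054,0],0],[1,[-0.0037,0.0049,0],0],[1,[-0.0037,0.0049,0],0],[1,[-0.0037,0.0049,0],0],[1,[0,0,0],0],[1,[0,0,0],0]]' >/dev/null; python3 -c "from h import *;fix()"
```

```text
t 10.5 fix x,y [-0.0504 -0.1058] z 0.0353 toolx ang rel fix 180.16 F [ 0.2 -0.3  0.5] w -0.003
t 11.42 fix x,y [-0.0252 -0.049 ] z 0.035 toolx ang rel fix 180.11 F [-0.3  0.2 -0.2] w -0.0
```

```bash
python3 -m crank '[[1,[-0.005,0.003,0],0],[1,[-0.005,0.002,0],0],[1,[-0.004,0.002,0],0],[1,[-0.004,0.002,0],0],[1,[-0.004,0.002,0],0],[1,[-0.003,0.002,0],0],[1,[-0.0025,0.001,0],0],[1,[0,0,0],0],[1,[0,0,0],0],[1,[0,0,0],0]]' >/dev/null; python3 -c "from h import *;fix()"; python3 -m crank '[[1,[0.008,0,0],0],[1,[0.012,0,0],0],[1,[0,0,-0.03],0],[1,[0,0,-0.03],0],[1,[0,0,-0.03],0],[1,[0.04,0,0],0],[1,[0.04,0,0],0],[1,[0.04,0,-0.02],0],[1,[0,0,0],0],[1,[0,0,0],0]]' >/dev/null
python3 - <<'E'
from h import *
fix()
ims=[]
for n,(x,y) in (('scene',(205,215)),('side',(275,215))):
    s=snapshot(n);cv2.imwrite(f'pics/{n}2.png',s[0][:,:,::-1])
    ims.append(cv2.resize(s[0][y:y+150,x:x+190,::-1],None,fx=3 if n=='side' else 3,fy=3,interpolation=cv2.INTER_CUBIC))
cv2.imwrite('pics/end.png',cv2.resize(np.hstack([ims[0][:, :400+20],ims[1][:, 100:520]]),(800,429)))
cv2.imwrite('pics/end_si.png',cv2.resize(ims[1],None,fx=1.33,fy=1.33))
E
```

```text
t 12.25 fix x,y [ 0.0031 -0.0358] z 0.0358 toolx ang rel fix 180.07 F [ 0.4 -0.5  0.4] w -0.005
t 13.08 fix x,y [-0.1366 -0.0358] z 0.1449 toolx ang rel fix 180.01 F [0.8 0.1 0.3] w 0.001
```

View pics/end_si.png

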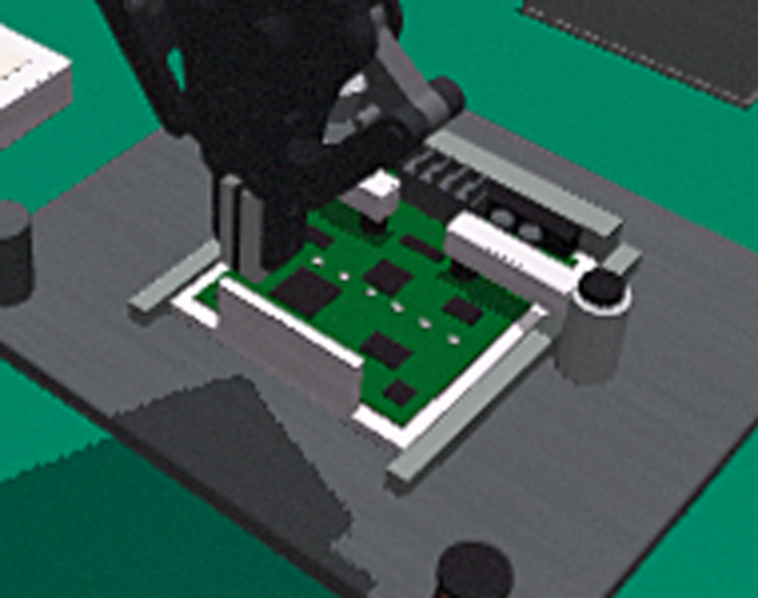

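The right arm lies square across the board, with its end at about (460,225) pointing at the left arm's end at (380,190). The gripper hides the left arm, so I move it clear and look once more.

```bash
python3 -m crank '[[1,[0,0,-0.04],0],[1,[0,0,-0.04],0],[1,[0,0.04,-0.01],0],[1,[0,0.04,0],0],[1,[0,0.04,0],0],[1,[0,0.04,0],0],[1,[0,0.04,0],0],[1,[0,0.04,0],0],[1,[0,0.04,0],0],[1,[0,0.04,0],0],[1,[0,0.04,0],0],[1,[0,0,0],0],[1,[0,0,0],0],[1,[0,0,0],0]]' >/dev/null
python3 - <<'E'
from h import *
fix()
s=snapshot('scene');d=snapshot('side')
f=lambda a,x,y:cv2.resize(a[0][y:y+150,x:x+100+100,::-1],(400,300),interpolation=cv2.INTER_CUBIC)
cv2.imwrite('pics/fin.png',np.vstack([cv2.resize(s[0][235:335,225:365,::-1],None,fx=4,fy=4,interpolation=cv2.INTER_CUBIC)[:300],cv2.resize(d[0][225:325,300:440,::-1],None,fx=4,fy=4,interpolation=cv2.INTER_CUBIC)[:300]]))
E
```

```text
t 14.35 fix x,y [-0.1352  0.3244] z 0.2332 toolx ang rel fix 180.13 F [-0.3  0.  -0.2] w -0.001
```

View pics/fin.png

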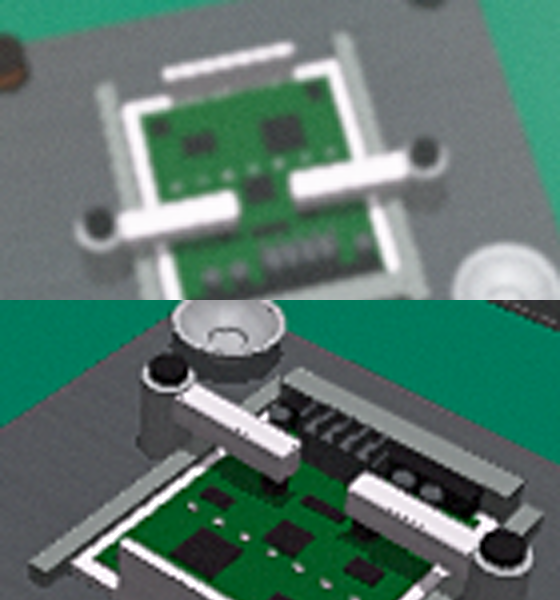

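Top half: left cap (425,152) and arm end (292,185), right cap (98,222) and arm end (239,206), tab top (165,73)–(293,47). I check the angles and the carrier position from these.

```bash
python3 - <<'E'
from h import *
ci=camera_info('scene');c,n=np.cos(YAW),np.sin(YAW)
def F(u,v,z):
    d=on_plane(ci,225+(u+.5)/4-.5,235+(v+.5)/4-.5,z)[:2]-O;return np.array([c*d[0]+n*d[1],-n*d[0]+c*d[1]])
L,l,R,r=F(425,152,.058),F(292,185,.05),F(98,222,.058),F(239,206,.05)
print('L',np.arctan2(-(l-L)[0],-(l-L)[1]),L,l,'R',np.arctan2(-(r-R)[0],(r-R)[1]),R,r)
print('tab',F(165,73,.045),F(293,47,.045))
E
```

```text
L 0.03919956391770781 [0.02155279 0.08403478] [0.01880684 0.01402001] R -0.060846097928343126 [ 0.01964778 -0.0866139 ] [ 0.02400462 -0.01509808]
tab [-0.06810425 -0.03488109] [-0.06717592  0.03536496]
```

Everything is within tolerance: left arm about +0.04 rad, right arm about -0.06 rad, carrier home, robot clear. I hand in.

```bash
python3 -c "from bench import job_done;print(job_done())"
```

```text
the job is handed in; nothing more can be done
None
```

The job is handed in at about 14 s of the 64 s: by my last camera measurement the carrier is home against the stop, the left arm is at about +0.04 rad and the right at about -0.06 rad (limit ±0.17), and the robot is clear of everything; the hand-in call returned no verdict.

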